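# Fasten the hasp of the long tackle case

### The arm

A 6-joint arm with a two-finger parallel gripper is mounted at the origin on the work surface. World frame = base frame: x ahead of the robot, y to its left, z up, the work surface at z = 0. Lengths are in m, angles in rad, forces in N, time in s.
With the tool pointing down it reaches from about 0.325 to 0.775 m from the base axis. Payload 9.3 kg.
Tool frame: the origin (TCP) lies at the very end of the fingers, on their centre line; the grasp point (between the pads) lies 19 mm behind it; z points along the fingers, y is the direction in which the jaws open and shut (so a half turn about z gives the same grasp; the last joint's range is limited). The gripper opens to 85 mm and grips with 20 to 120 N. Pads are 22 mm wide; open, the fingers measure 114 mm over their backs; the gripper's body (76 mm by 85 mm) begins 54 mm behind the grasp point. The pads swing forward as they close: fully open they stand 13 mm farther back than shut.
Start: joints at [0.951, 0.259, 0.021, 1.334, 0, 1.418], TCP at [0.248, 0.491, 0.231] pointing down, gripper open.
Joint ranges: [-3.04, 3.04], [-0.91, 1.82], [-1.04, 1.36], [-1.92, 1.95], [-1.52, 1.45], [-3.14, 3.14]. Speed limits (rad/s): [2.22, 2.22, 2.79, 3.14, 3.14, 3.14].

### API

Orientations are given as a rotation vector (axis times angle).
In Python, from workcell import observe, read_camera, camera_model, close_job gives the robot as it stands.
- The arm moves only by the shell command python3 -m jog 'ROWS'. ROWS is JSON, a list of rows, each an object of numbers: "gripper": the gripper's target within -1 to 1 (fully open at 1, half-way at 0, shut at -1); "dx", "dy", "dz": the shift along the tool's x, y, z scaled (see below); "rx", "ry", "rz": the turn, a rotation vector about the tool's x, y, z scaled (see below). A call has 1 to 8 rows; each row shifts and turns the commanded pose from where the row before left it, along the tool's axes as they then stand; what a row does not reach is not made up. The controller multiplies each number of a shift by 300 mm and each number of a turn by 2 pi rad. A row lasts 1/10 s, in which the tool goes at most 50 mm and 8.59 degrees, less where a joint would pass 70% of its speed; a pose out of reach is approached as far as the arm can. A call with a number of a shift or a turn outside -1 to 1 is refused whole. A call with a gripper value outside its range is refused whole. The fingers move at their own pace and stop on an object; the grip force is fixed at half the most. Time passes only in rows, so rows that do not move let the fingers close. It gives the time, the measured TCP pose, the force and the opening at its end, in the units of the state.
- observe(): the state, without advancing time (a new reading comes with each control period).
- read_camera(name): name is "scene" or "top" or "wrist"; returns (picture, depth): 480x640x3 uint8, red, green, blue; 480x640 float32, m along the optical axis (not along the pixel's ray), 0 where there is no reading.
- camera_model(name): a dict with "mtx" (3x3 intrinsics, pixels), "world_from_camera" (4x4, takes a point from camera to world coordinates). Camera axes: x right, y down, z forward; pixel columns grow to the right and rows downward; lengths in m; the calibration is good to about 2 mm. A picture is of the moment at which its call begins: read the wrist's pose just before it. camera_model takes no time and is no camera call; for the wrist camera it gives the pose at the moment of the call.
- close_job(): hands the job in, once; it reports no verdict.
The state is a dict: "time": time; "joint_positions": joint angles; "qd": joint speeds; "tau": joint torques, N m; "eef_pos": TCP position; "eef_rot": TCP orientation; "contact_force": force on the tool from outside, world axes, zero at the start; "ft_torque": the same for the moment, N m; "finger_gap": finger opening in m.
Only numpy, scipy, OpenCV 4.12 (cv2) and the standard library are available. Lean on these libraries where they do the work, as an engineer would, in place of code of your own. Each camera call takes 0.05 s, during which the arm holds its last target.

### The job

Fasten the longer of the two dark green tackle cases on the rod builder's bench: swing its hasp over until the strap lies flat on the lid with the staple through its slot. Leave the hasp of the short case as it stands, and leave the thread spool standing where it is on the long case's lid.

Things in the scene. Friction and masses are not known exactly. Their poses are not given: they have to be found in the camera images.
- case: The long tackle case, fixed to the bench: dark green plastic box, 170 mm deep (x), 280 mm long (y), 100 mm high, with a black lid, already shut, behind a fixed green front deck 42 mm deep. Origin: middle of its underside; z up, y along its length, x from deck to lid. A steel staple stands on the lid: a loop 21 mm wide (y), 5 mm thick, 20 mm high, 42 mm past the hasp's hinge axis in x.
- case_hinge (a point): Mid-point of the hinge axis of the long case's hasp, fixed to the case, its axes parallel to the case's: y along the hinge pin, x over the lid towards the staple. It lies 43 mm to the -x side of the case's middle and 105 mm above the bench (5 mm above lid and deck).
- case_hasp (a joint): Angle of the long case's hasp (rad): 0 = flat over the lid, staple through its slot (a stop); 1.57 = upright; up to 2.3 leaning over the deck. Starts at 1.0 to 1.9. Stiff hinge: stays where left, takes about 1 N at the tip. Steel strap 40 mm wide, 4 mm thick, mid-plane through the axis, 79 mm from axis to free edge; slot 33 to 51 mm from the axis, then solid.
- tin_hasp_tip (a point): Middle of the free edge of the short case's hasp, a strap of the same size, also standing up; to be left as it is. The short case looks like the long one and is also fixed, but is 145 mm deep, 155 mm long and 70 mm high.
- spool_center (a point): Centre, half-way up, of a thread spool (36 mm across, 44 mm high, white flanges, blue thread) standing loose on the long case's lid, 95 to 115 mm to the +y side of the hasp's middle line; to be left standing where it is.

How it is judged:
At the end, for the whole second after the job is handed in: The long case's hasp lies flat over the staple (within 0.17 rad, about 10 degrees, of its stop); the short case's hasp tip and the spool on the long case's lid are each within 20 mm of where they began (value of joint case_hasp below 0.17 rad and distance of each of spool_center, tin_hasp_tip from where it was at the start of the episode below 0.02 m); the robot touches nothing.
It fails at once if the short case's hasp is swung (its tip moves more than 20 mm) (distance of tin_hasp_tip from where it was at the start of the episode above 0.02 m).
It fails at once if the thread spool on the long case's lid is shifted more than 20 mm or knocked over (distance of spool_center from where it was at the start of the episode above 0.02 m or angle between spool_center's own z axis and vertical above 0.5 rad).
It also fails if it takes over 32 s, if anything falls off the work surface, if the arm or the gripper's body presses on something with over 40 N, if the wrist force passes 120 N, or if a joint passes its speed limit or range.

## Working session

There is one attempt and no reset: what is moved stays moved. The work goes in short steps, Python scripts to look and compute and a shell command to move; the robot and the scene stay as the last step left them, time stands still between calls to the robot, and variables do not carry over. Pictures are saved under pics/ and viewed, and the job is handed in when it is done.

```bash
mkdir -p pics; ls; python3 - <<'E'
from workcell import *
import cv2,numpy as np
s=observe();print(s)
for n in["scene","top"]:
    p,d=read_camera(n);cv2.imwrite(f"pics/{n}0.png",p[:,:,::-1]);np.save(f"{n}0.npy",d)
    m=camera_model(n);print(n,m)
E
```

```text
pics
{'time': 0.0, 'joint_positions': array([ 9.51381667e-01,  2.59217807e-01,  2.08059001e-02,  1.33366490e+00,
       -3.11710794e-05,  1.41820687e+00]), 'qd': array([ 0.00041256, -0.00014204,  0.00057191,  0.00093969, -0.0013406 ,
        0.00013332]), 'tau': array([ 2.35309026e-04, -5.55641377e+01,  3.44533539e+01,  1.37124993e-02,
       -6.91950527e-05, -3.66214613e-05]), 'eef_pos': array([0.24739268, 0.4909452 , 0.2306696 ]), 'eef_rot': array([-7.26542015e-01, -3.05595978e+00,  1.88154124e-03]), 'contact_force': array([ 0.47332508, -0.2838067 , -0.09906302]), 'ft_torque': array([ 0.02507217, -0.02996172,  0.02060317]), 'finger_gap': 0.08518379424000935}
scene {'mtx': array([[472.69257444,   0.        , 328.78955329],
       [  0.        , 472.69257444, 242.30892137],
       [  0.        ,   0.        ,   1.        ]]), 'world_from_camera': array([[-0.54434363,  0.64398561, -0.53756167,  1.00197774],
       [ 0.83873559,  0.40668428, -0.36211947,  0.29099617],
       [-0.01458185, -0.64798953, -0.76150965,  0.64036674],
       [ 0.        ,  0.        ,  0.        ,  1.        ]])}
top {'mtx': array([[521.53320765,   0.        , 314.66052728],
       [  0.        , 521.53320765, 245.16443523],
       [  0.        ,   0.        ,   1.        ]]), 'world_from_camera': array([[-0.02972695, -0.98779913,  0.15286984,  0.49352609],
       [-0.99953279,  0.02828899, -0.01157335,  0.0437338 ],
       [ 0.00710761, -0.15314245, -0.98817856,  0.95828638],
       [ 0.        ,  0.        ,  0.        ,  1.        ]])}
```

View pics/scene0.png

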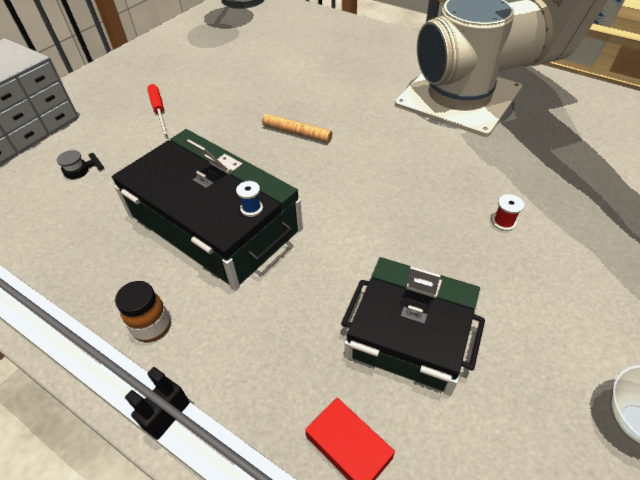

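View pics/top0.png

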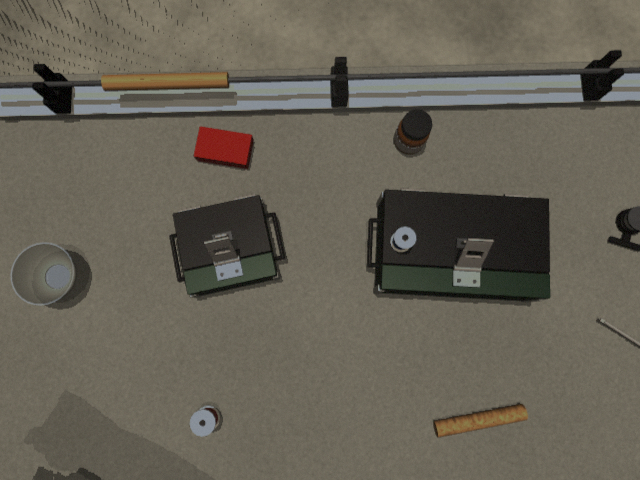

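The long case is on the right in the top view: spool at (403,239), hasp plate at (467,280), strap tip near (480,240). The short case is on the left, around (225,250). I'll enlarge the hasp and measure points.

```bash
cat > h.py <<'E'
import numpy as np
from workcell import camera_model
def w(n,u,v,d):
    m=camera_model(n);K=m["mtx"];T=m["world_from_camera"]
    z=d[v,u];return (T@np.array([(u-K[0,2])/K[0,0]*z,(v-K[1,2])/K[1,1]*z,z,1]))[:3]
def atz(n,u,v,zz):
    m=camera_model(n);K=m["mtx"];T=m["world_from_camera"]
    r=T[:3,:3]@np.array([(u-K[0,2])/K[0,0],(v-K[1,2])/K[1,1],1]);o=T[:3,3]
    return o+r*(zz-o[2])/r[2]
E
python3 - <<'E'
import cv2,numpy as np
a=cv2.imread("pics/top0.png")[180:310,360:560];cv2.imwrite("pics/topc.png",cv2.resize(a,None,fx=4,fy=4,interpolation=2))
a=cv2.imread("pics/scene0.png")[120:290,100:310];cv2.imwrite("pics/scenec.png",cv2.resize(a,None,fx=3.5,fy=3.5,interpolation=2))
E
```

```text
(no output)
```

View pics/topc.png

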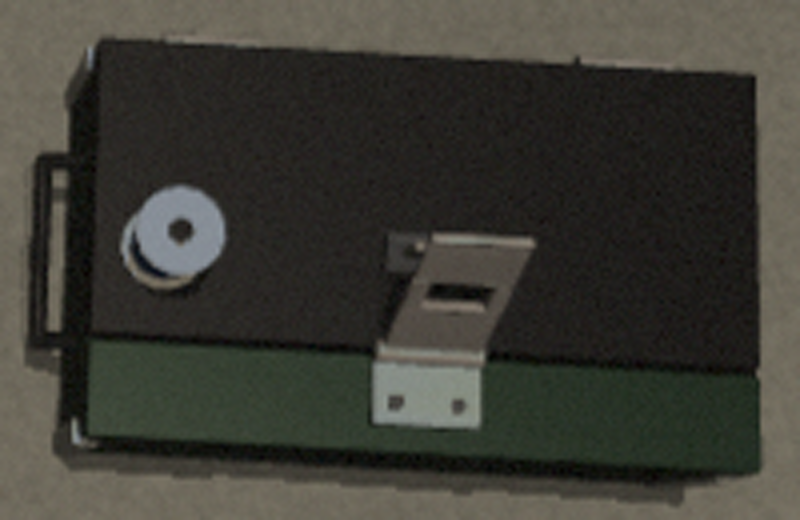

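View pics/scenec.png

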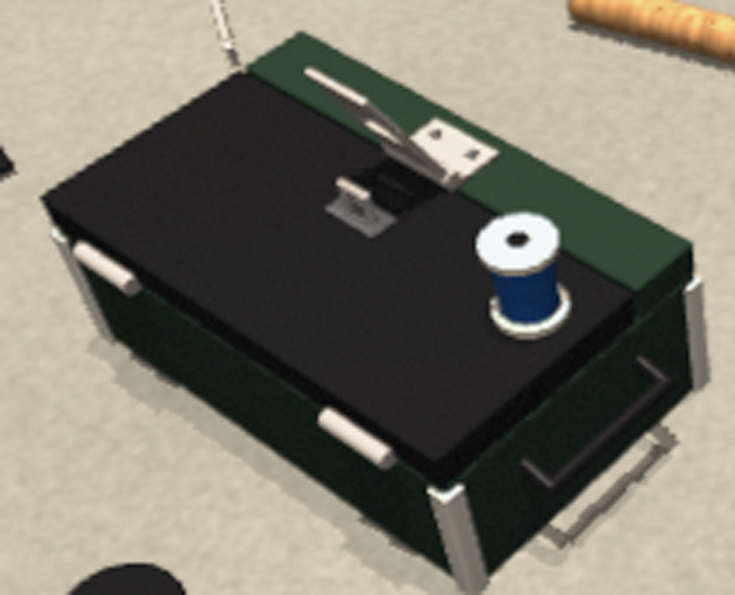

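```bash
python3 - <<'E'
from h import *
np.set_printoptions(precision=4,suppress=True)
d=np.load("top0.npy")
P=lambda u,v:(360+u/4,180+v/4)
for n,(u,v),z in [("lidTL",(102,40),.1),("lidTR",(754,76),.1),("deckBL",(88,437),.1),("deckBR",(758,470),.1),("hingeL",(380,352),.105),("hingeR",(487,362),.105),("plateBL",(373,425),.1),("plateBR",(480,429),.1),("spool",(180,230),.144),]:
    print(n,atz("top",*P(u,v),z))
for n,(u,v) in [("tipL",(440,246)),("tipR",(525,250)),("tipM",(482,250)),("midR",(478,325)),("spooltop",(160,215)),("lid",(600,200)),("deck",(600,410)),("baseM",(440,335))]:
    print(n,w("top",*[int(round(x)) for x in P(u,v)],d))
E
```

```text
lidTL [ 0.7174 -0.0891  0.1   ]
lidTR [ 0.6941 -0.3647  0.1   ]
deckBL [ 0.5498 -0.0749  0.1   ]
deckBR [ 0.5282 -0.3499  0.1   ]
hingeL [ 0.5809 -0.1963  0.105 ]
hingeR [ 0.5754 -0.2401  0.105 ]
plateBL [ 0.5513 -0.1926  0.1   ]
plateBR [ 0.5483 -0.2367  0.1   ]
spool [ 0.6277 -0.1094  0.144 ]
tipL [ 0.6136 -0.2039  0.1699]
tipR [ 0.6123 -0.2354  0.1721]
tipM [ 0.6132 -0.2195  0.1692]
midR [ 0.5886 -0.2309  0.128 ]
spooltop [ 0.6337 -0.1019  0.143 ]
lid [ 0.6433 -0.2962  0.0961]
deck [ 0.5557 -0.2881  0.0971]
baseM [ 0.5853 -0.2174  0.1182]
```

Measurements agree: lid z ≈ 0.097, length 277 mm and case yaw ≈ -0.08. The hinge is at about (0.579,-0.217), with the strap at about 1.09 rad leaning over the lid. I'll close the jaws, align the tool's y with the hinge and travel above everything.

```bash
python3 -m jog '[{"gripper":-1,"rz":-0.0205,"dz":-0.045},{"gripper":-1,"rz":-0.0205,"dz":-0.045},{"gripper":-1,"rz":-0.0205,"dz":-0.045},{"gripper":-1,"dx":-0.07,"dy":-0.113},{"gripper":-1,"dx":-0.07,"dy":-0.113},{"gripper":-1,"dx":-0.07,"dy":-0.113},{"gripper":-1,"dx":-0.07,"dy":-0.113},{"gripper":-1,"dx":-0.07,"dy":-0.113}]'
python3 -c "
from workcell import observe
s=observe();print(s['eef_pos'],s['eef_rot'],s['finger_gap'],s['joint_positions'])"
```

```text
[0.24736129 0.49095195 0.23070458] [-7.26455850e-01 -3.05594975e+00  1.81787543e-03] 0.08530376760418425 [9.51412700e-01 2.59173041e-01 2.08329140e-02 1.33371033e+00
 1.16304905e-05 1.41818598e+00]invalid input
```

```bash
python3 -m jog '[{"gripper":-1,"dx":0,"dy":0,"dz":-0.045,"rx":0,"ry":0,"rz":-0.0205}]'
```

```text
time: 0.2
eef_pos: [0.2471, 0.4904, 0.2431]
eef_rot: [-0.527, -3.095, 0.005]
contact_force: [-0.1, -0.4, 0.7]
finger_gap: 0.0734
```

All keys are required in each row.

```bash
python3 -m jog '[{"gripper":-1,"dx":0,"dy":0,"dz":-0.045,"rx":0,"ry":0,"rz":-0.0205},{"gripper":-1,"dx":0,"dy":0,"dz":-0.045,"rx":0,"ry":0,"rz":-0.0205},{"gripper":-1,"dx":-0.07,"dy":-0.113,"dz":0,"rx":0,"ry":0,"rz":0},{"gripper":-1,"dx":-0.07,"dy":-0.113,"dz":0,"rx":0,"ry":0,"rz":0},{"gripper":-1,"dx":-0.07,"dy":-0.113,"dz":0,"rx":0,"ry":0,"rz":0},{"gripper":-1,"dx":-0.07,"dy":-0.113,"dz":0,"rx":0,"ry":0,"rz":0},{"gripper":-1,"dx":-0.07,"dy":-0.113,"dz":0,"rx":0,"ry":0,"rz":0},{"gripper":-1,"dx":-0.07,"dy":-0.113,"dz":0,"rx":0,"ry":0,"rz":0}]'
python3 -c "
from workcell import observe
s=observe();print(s['joint_positions'])"
```

```text
time: 1.0
eef_pos: [0.3571, 0.2768, 0.2716]
eef_rot: [-0.126, -3.139, 0.0]
contact_force: [2.0, 0.3, 0.5]
finger_gap: 0.0
[ 4.73342206e-01  8.03179927e-02 -9.92405588e-02  1.39152043e+00
 -1.37381067e-05  5.53430196e-01]
```

```bash
python3 -m jog '[{"gripper":-1,"dx":-0.07,"dy":-0.113,"dz":0,"rx":0,"ry":0,"rz":0},{"gripper":-1,"dx":-0.07,"dy":-0.113,"dz":0,"rx":0,"ry":0,"rz":0},{"gripper":-1,"dx":-0.07,"dy":-0.113,"dz":0,"rx":0,"ry":0,"rz":0},{"gripper":-1,"dx":-0.07,"dy":-0.113,"dz":0,"rx":0,"ry":0,"rz":0},{"gripper":-1,"dx":-0.07,"dy":-0.113,"dz":0,"rx":0,"ry":0,"rz":0},{"gripper":-1,"dx":-0.07,"dy":-0.113,"dz":0,"rx":0,"ry":0,"rz":0},{"gripper":-1,"dx":-0.07,"dy":-0.113,"dz":0,"rx":0,"ry":0,"rz":0},{"gripper":-1,"dx":0,"dy":0,"dz":0,"rx":0,"ry":0,"rz":0}]'
python3 - <<'E'
from h import *
from workcell import observe,read_camera
import cv2
p,d=read_camera("wrist");cv2.imwrite("pics/wr1.png",p[:,:,::-1]);np.save("wr1.npy",d);np.save("wr1T.npy",camera_model("wrist")["world_from_camera"])
s=observe();print(s['joint_positions'],s['eef_pos'])
E
```

```text
time: 1.8
eef_pos: [0.4859, 0.0264, 0.2708]
eef_rot: [-0.133, -3.138, 0.001]
contact_force: [-0.5, 0.2, 0.9]
finger_gap: -0.0002
[-1.15130675e-01  1.39911705e-01 -3.16639446e-02  1.40076514e+00
 -9.42704354e-05 -3.11864157e-02] [0.48485079 0.02806002 0.27094955]
```

View pics/wr1.png

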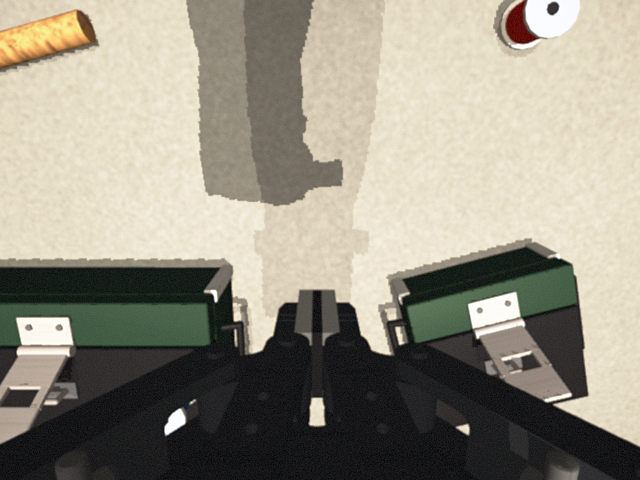

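The wrist view shows the long case's plate corners at (18,320) and (70,318), with its spool hidden by the gripper. I'll use these to cross-check the hinge.

```bash
python3 - <<'E'
from h import *
for u,v,z in [(18,320,.1),(70,318,.1),(17,352,.105),(73,350,.105)]: print(atz("wrist",u,v,z))
E
python3 -m jog '[{"gripper":-1,"dx":-0.072,"dy":-0.112,"dz":0,"rx":0,"ry":0,"rz":0},{"gripper":-1,"dx":-0.072,"dy":-0.112,"dz":0,"rx":0,"ry":0,"rz":0},{"gripper":-1,"dx":-0.072,"dy":-0.112,"dz":0,"rx":0,"ry":0,"rz":0},{"gripper":-1,"dx":-0.072,"dy":-0.112,"dz":0,"rx":0,"ry":0,"rz":0},{"gripper":-1,"dx":-0.072,"dy":-0.112,"dz":0,"rx":0,"ry":0,"rz":0},{"gripper":-1,"dx":-0.072,"dy":-0.112,"dz":0,"rx":0,"ry":0,"rz":0},{"gripper":-1,"dx":-0.072,"dy":-0.112,"dz":0,"rx":0,"ry":0,"rz":0},{"gripper":-1,"dx":0,"dy":0,"dz":0.1,"rx":0,"ry":0,"rz":0}]'
python3 - <<'E'
from h import *
from workcell import observe,read_camera
import cv2
s=observe();print(s['joint_positions'],s['eef_pos'])
p,d=read_camera("scene");a=p[60:290,60:340,::-1];cv2.imwrite("pics/sc2.png",cv2.resize(a,None,fx=2.6,fy=2.6,interpolation=2))
E
```

```text
[ 0.55071373 -0.23507751  0.1       ]
[ 0.55262618 -0.19011204  0.1       ]
[ 0.57822749 -0.24014591  0.105     ]
[ 0.58040251 -0.19139688  0.105     ]
time: 2.65
eef_pos: [0.6194, -0.2204, 0.2437]
eef_rot: [0.129, 3.133, -0.005]
contact_force: [-0.3, 0.2, -0.2]
finger_gap: -0.0002
[-4.69184778e-01  4.42405796e-01  3.29333267e-01  1.45090003e+00
 -5.09057251e-04 -3.86652840e-01] [ 0.61935068 -0.22041372  0.24369663]
```

View pics/sc2.png

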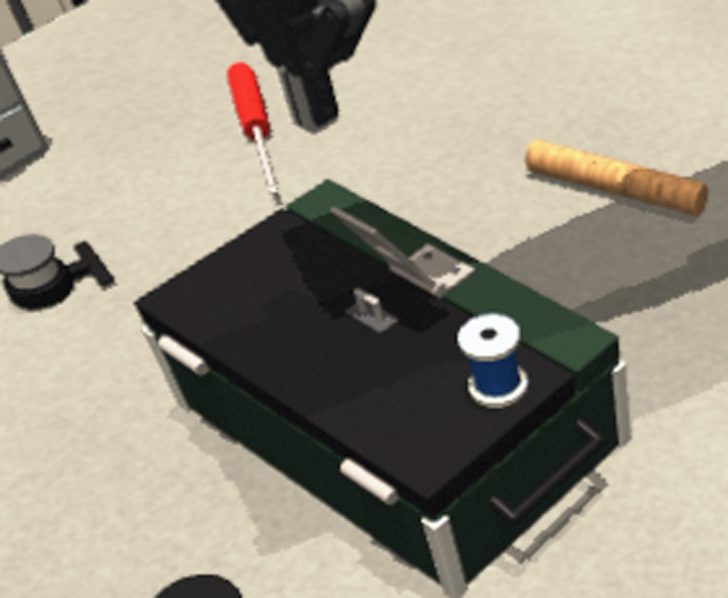

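The scene view shows the fingertip directly above the strap, and the wrist cross-check puts the hinge at (0.579,-0.216), which agrees. Next I'll descend and start following the tip's arc.

```bash
python3 -m jog '[{"gripper":-1,"dx":0.01,"dy":-0.003,"dz":0.1,"rx":0,"ry":0,"rz":0},{"gripper":-1,"dx":0.01,"dy":0,"dz":0.1,"rx":0,"ry":0,"rz":0},{"gripper":-1,"dx":0,"dy":0,"dz":0,"rx":0,"ry":0,"rz":0},{"gripper":-1,"dx":-0.02,"dy":0,"dz":0.027,"rx":0,"ry":0,"rz":0},{"gripper":-1,"dx":-0.02,"dy":0,"dz":0.027,"rx":0,"ry":0,"rz":0},{"gripper":-1,"dx":0,"dy":0,"dz":0,"rx":0,"ry":0,"rz":0}]'
python3 - <<'E'
from h import *
from workcell import observe,read_camera
import cv2
p,d=read_camera("scene");a=p[60:290,60:340,::-1];cv2.imwrite("pics/sc3.png",cv2.resize(a,None,fx=2.6,fy=2.6,interpolation=2))
E
```

```text
time: 3.3
eef_pos: [0.6257, -0.2178, 0.1685]
eef_rot: [0.124, 3.131, -0.003]
contact_force: [3.7, -0.1, 6.4]
finger_gap: -0.0001
```

View pics/sc3.png

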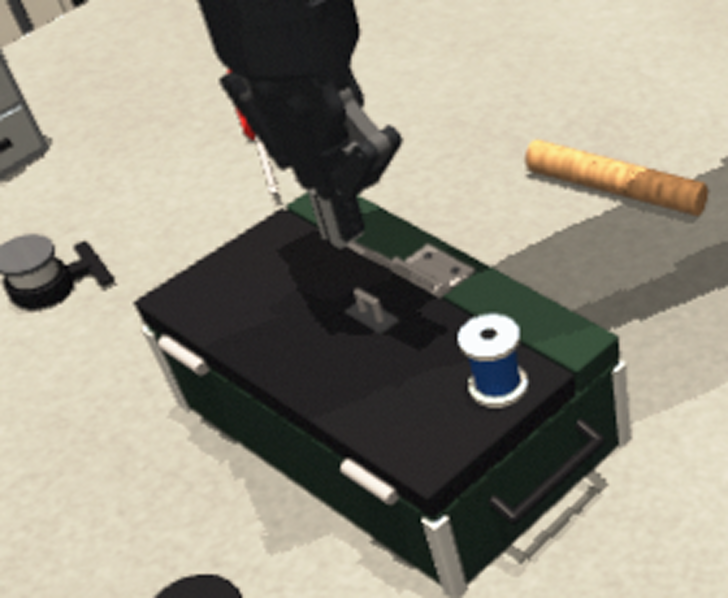

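The tip is under the finger with light contact (about 7 N), and the strap is moving. Continuing the arc.

```bash
python3 -m jog '[{"gripper":-1,"dx":-0.037,"dy":0,"dz":0.037,"rx":0,"ry":0,"rz":0},{"gripper":-1,"dx":-0.027,"dy":0,"dz":0.043,"rx":0,"ry":0,"rz":0},{"gripper":-1,"dx":-0.013,"dy":0,"dz":0.05,"rx":0,"ry":0,"rz":0},{"gripper":-1,"dx":0,"dy":0,"dz":0.03,"rx":0,"ry":0,"rz":0},{"gripper":-1,"dx":0,"dy":0,"dz":0,"rx":0,"ry":0,"rz":0}]'
python3 - <<'E'
from h import *
from workcell import observe,read_camera
import cv2
p,d=read_camera("scene");a=p[60:290,60:340,::-1];cv2.imwrite("pics/sc4.png",cv2.resize(a,None,fx=2.6,fy=2.6,interpolation=2))
E
```

```text
time: 3.85
eef_pos: [0.6439, -0.2193, 0.1152]
eef_rot: [-0.126, -3.135, -0.002]
contact_force: [0.1, -0.7, 0.1]
finger_gap: -0.0001
```

View pics/sc4.png

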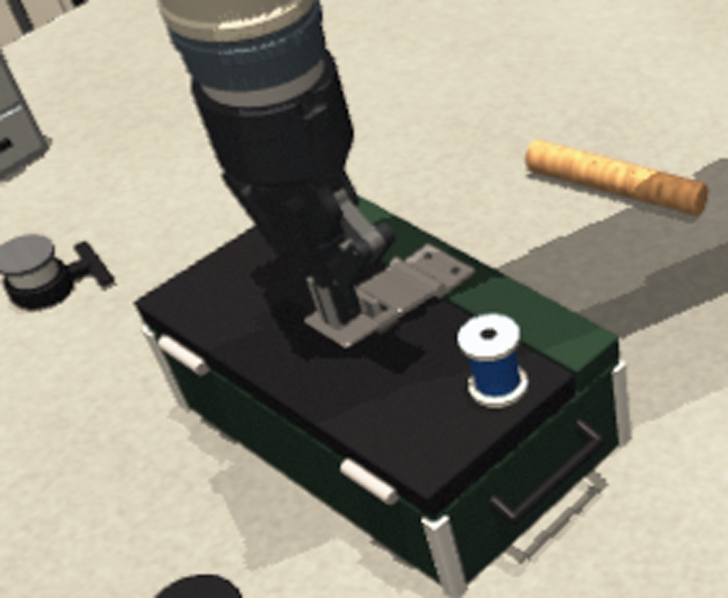

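The staple now stands through the slot and the strap is nearly flat. I'll press the last few mm.

```bash
python3 -m jog '[{"gripper":-1,"dx":-0.01,"dy":0,"dz":0.012,"rx":0,"ry":0,"rz":0},{"gripper":-1,"dx":0,"dy":0,"dz":0.012,"rx":0,"ry":0,"rz":0},{"gripper":-1,"dx":0,"dy":0,"dz":0,"rx":0,"ry":0,"rz":0}]'
```

```text
time: 4.2
eef_pos: [0.6479, -0.2201, 0.1102]
eef_rot: [-0.126, -3.139, -0.0]
contact_force: [0.2, 0.6, -1.0]
finger_gap: 0.0001
```

```bash
python3 -m jog '[{"gripper":-1,"dx":0,"dy":0,"dz":0.01,"rx":0,"ry":0,"rz":0},{"gripper":-1,"dx":0,"dy":0,"dz":0,"rx":0,"ry":0,"rz":0}]'; python3 -m jog '[{"gripper":-1,"dx":0,"dy":0,"dz":0.008,"rx":0,"ry":0,"rz":0},{"gripper":-1,"dx":0,"dy":0,"dz":0,"rx":0,"ry":0,"rz":0}]'
```

```text
time: 4.4
eef_pos: [0.6479, -0.2201, 0.1072]
eef_rot: [-0.126, -3.139, -0.0]
contact_force: [0.4, 0.1, -0.5]
finger_gap: 0.0002
time: 4.6
eef_pos: [0.648, -0.2202, 0.1068]
eef_rot: [0.126, 3.138, -0.001]
contact_force: [-3.2, 1.1, 10.1]
finger_gap: 0.0004
```

Firm contact at z ≈ 0.107, the height of the flat strap's top, with 10 N. Now I'll retreat straight up and check.

```bash
python3 -m jog '[{"gripper":-1,"dx":0,"dy":0,"dz":-0.05,"rx":0,"ry":0,"rz":0},{"gripper":-1,"dx":0,"dy":0,"dz":-0.12,"rx":0,"ry":0,"rz":0},{"gripper":-1,"dx":0,"dy":0,"dz":-0.13,"rx":0,"ry":0,"rz":0},{"gripper":-1,"dx":0,"dy":0,"dz":-0.13,"rx":0,"ry":0,"rz":0},{"gripper":-1,"dx":0.1,"dy":0.1,"dz":-0.05,"rx":0,"ry":0,"rz":0},{"gripper":-1,"dx":0.12,"dy":0.12,"dz":0,"rx":0,"ry":0,"rz":0},{"gripper":-1,"dx":0.12,"dy":0.12,"dz":0,"rx":0,"ry":0,"rz":0},{"gripper":-1,"dx":0,"dy":0,"dz":0,"rx":0,"ry":0,"rz":0}]'
python3 - <<'E'
from h import *
from workcell import observe,read_camera
import cv2
p,d=read_camera("scene");a=p[60:290,60:340,::-1];cv2.imwrite("pics/sc5.png",cv2.resize(a,None,fx=2.6,fy=2.6,interpolation=2))
cv2.imwrite("pics/sc5f.png",p[:,:,::-1])
E
```

```text
time: 5.4
eef_pos: [0.5517, -0.1076, 0.2501]
eef_rot: [-0.122, -3.138, -0.002]
contact_force: [-0.0, 0.1, -0.2]
finger_gap: 0.0006
```

View pics/sc5.png

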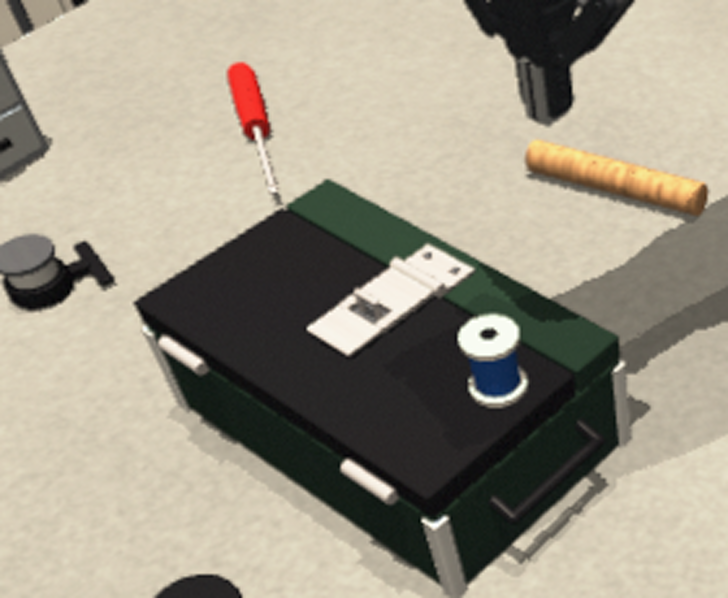

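View pics/sc5f.png

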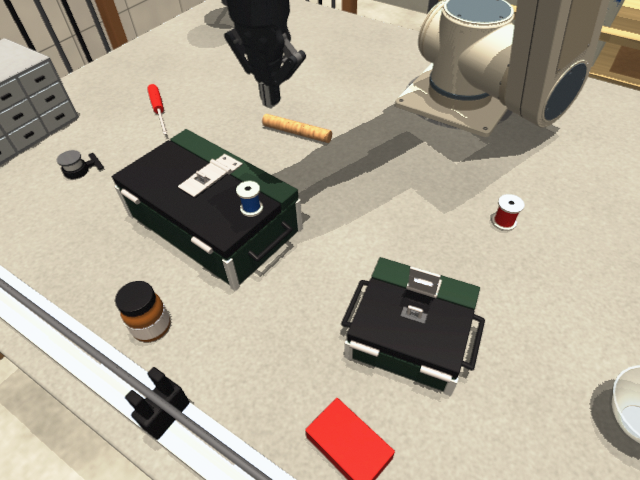

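The strap lies flat with the staple through its slot. The spool at (248,197) and the short case's hasp at (423,282) are where they were, and the arm is clear of everything.

```bash
python3 -c "
from workcell import close_job
print(close_job())"
```

```text
the job is handed in; nothing more can be done
None
```

I fastened the long case's hasp and handed the job in at about 5.5 s. I followed the strap's tip down with the closed fingertips, pressed it flat with about 10 N, and backed the arm away clear of everything.

- **Hasp:** the fingers met firm contact at z ≈ 0.107 m, the height of a flat strap's top. The last scene picture shows the strap flat on the lid with the staple through its slot. I judged this from the picture and the contact height; I did not measure the final hinge angle.
- **Spool and short hasp:** both are at the same places in the scene picture as at the start, and the spool is standing. I compared them by eye rather than measuring.
- **Failed checks:** none of the checks failed or disagreed. One early move call was refused because every row needs all seven numbers; the arm did not move on that call.

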